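Lock a specimen carrier on the inspection stage with a hairpin clip

TASK

Set the specimen carrier down flat over the spigot of the inspection stage. Then take the hairpin clip by its tab, feel its straight leg into the spigot's cross hole and slide it gently through, tab upright, until it snaps home and its loop hugs the shank, and let go. Press nothing hard against the stage or spigot, and leave the other things on the bench where they are.

Things in the scene. Friction and masses are not known exactly. Their poses are not given: they have to be found in the camera images.
- stage: Inspection stage, fixed, turned differently each time: black base 170 x 130 mm (x, y) under a dark steel plate 150 x 120 whose flat top is 30 above the bench. Origin: centre of its underside, z up. From the middle of the plate stands a round steel spigot, diameter 20, its axis through the origin, its cross hole straight through along the stage's x. Over 25 N on stage or spigot is a fault.
- stage_axis (a point): Point on the spigot's axis 66 mm above the bench: the NOMINAL middle of the cross hole; axes as the stage. The hole is 7.5 wide and 7.5 high, its mouths slightly flared sideways. The spigot is set up to 8 higher or lower each time and stays so: this point and the stage's pose do not show it. Real hole middle 58 to 74: find it by touch, trial or sight.
- stage_top (a point): Point on the spigot's axis 78 mm above the bench: the NOMINAL place of the spigot's flat top (16 across inside a bevelled rim). It is fixed to the plate, so like stage_axis it does not show the real height, 70 to 86. The real top is always 12 above the middle of the cross hole.
- carrier: Specimen carrier, loose, 0.2 to 0.33 kg: aluminium plate 90 x 60 x 8 mm (x, y, z) with two specimens, in its middle a round hollow hub. The bore through both is 24 across (spigot 20). Origin: centre of the underside, on the bore's axis, z up. Seated, its underside is 30 and its hub's top 52 above the bench. Any yaw will do.
- carrier_hub (a point): Centre of the top of the carrier's hub, 22 mm above its underside. The hub is round, outer diameter 34, and stands 14 proud of the plate: grip it across its outside from above, the fingertips just above the plate.
- clip: Hairpin clip (hitch pin clip), loose, 57 g, lying flat: 5 mm steel wire, its mid-plane 2.5 above the underside. Origin: on the underside below its grip tab, z up. Tab: grey plastic 14 x 10 x 34 tall (x, y, z), upright over the origin; grip it across its 10 mm (y) from above, fingertips above the wire. The closed loop lies round the tab, x = -12 to 24, y = -13 to 16; its front wire is at x = 21.
- clip_tip (a point): Tip of the clip's straight leg, x = 69 mm, y = 0 in the clip's frame, 2.5 above its underside. This leg runs from the tab along +x, 5 thick, the last 6 only 3. It goes into the cross hole, from either mouth, pushed along the clip's +x.
- clip_bend (a point): Inward bend (x = 40, y = 4.5 mm in the clip's frame) of the second, sprung leg, beside the straight one at y = 12.5, hinged at x = 16, end flared to x = 61, y = 15.5. Once the straight leg is 20 to 28 past the mouth the flare meets the shank and rides over it (push about 4 to 9 N), then the bend snaps in behind it.
- clip_seat (a point): Point on the clip's straight leg, x = 32 mm, y = 0, 2.5 above its underside. Fully home it lies on the spigot's axis: the loop's front wire bears on the shank beside the hole's mouth, a hard stop, and the bend is behind it.
- clip_leg (a joint): Angle (rad) by which the clip's sprung leg is pushed open about its hinge: 0 when relaxed, up to 0.27 while it rides over the shank, 0.05 to 0.12 when the clip is home and hugs the shank.
- objective: Bystander, loose: small microscope objective: dark steel round body, 38 across, 46 tall, standing on the bench (mm); origin at the centre of its underside.
- jar: Bystander, loose: small closed glass jar, 54 across, 60 tall (mm); origin at the centre of its underside.
- sample_box: Bystander, loose: clear plastic sample box 55 x 50 x 24 tall, on the robot's side of the stage (mm); origin at the centre of its underside.
- screwdriver: Bystander, loose: screwdriver 160 long with a black handle 26 thick, lying down (mm); origin at the centre of its underside (screwdriver: middle of its length).
- lens_ring: Bystander, loose: black plastic lens ring, 54 outer, 38 inner diameter, 14 tall, lying flat (mm); origin at the centre of its underside.
- mouse: Bystander, loose: black computer mouse, round, 62 across, 32 tall (mm); origin at the centre of its underside.
Mind the look-alikes: they are no part of the job. Leave any yellow look-alike of the stage alone.

How it is judged:
By the outcome, as a careful person would: the job done as asked, in the order asked, and still so for the second after the job is handed in, with the robot touching nothing.
It also fails if it takes over 67 s, if anything falls off the work surface, if the arm or the gripper's body presses on something with over 40 N, if the wrist force passes 120 N, or if a joint passes its speed limit or range.

ROBOT

A 7-joint arm with a two-finger parallel gripper is mounted at the origin on the work surface. World frame = base frame: x ahead of the robot, y to its left, z up, the work surface at z = 0. Lengths are in mm, angles in rad, forces in N, time in s.
With the tool pointing down it reaches from about 400 to 850 mm from the base axis. Payload 4.5 kg.
Tool frame: the origin (TCP) lies between the finger pads; the fingertips stand 11 mm ahead of it and the grasp point (between the pads) lies 8 mm behind it (robot.tcp_to_tips is the distance from the TCP to the fingertips, in mm); z points along the fingers, y is the direction in which the jaws open and shut (so a half turn about z gives the same grasp; the last joint's range is limited). The gripper opens to 88 mm and grips with 3 to 60 N. Pads are 18 mm wide; open, the fingers measure 123 mm over their backs; the gripper's body (75 mm by 187 mm) begins 45 mm behind the grasp point.
Start: joints at [-1.109, 0.689, -0.195, 1.565, 0.157, 0.902, -0.215], TCP at [259.278, 568.707, 249.743] pointing down, gripper open.
Joint ranges: [-3.01, 3.01], [-0.46, 2.08], [-1.47, 1.51], [0.13, 2.56], [-1, 4.14], [0.04, 2.09], [-2.66, 2.66]. Speed limits (rad/s): [2.57, 2.57, 3.14, 3.14, 3.14, 3.14, 3.14].

INTERFACE

Orientations are given as a rotation vector (axis times angle).
In Python, from bench import robot gives the robot as it stands.
- The arm moves only by the shell command python3 -m jog 'ROWS' [FORCE]. ROWS is JSON, a list of rows, each a list of 7 numbers: the shift along the tool's x, y, z in mm, then the turn, a rotation vector about the tool's x, y, z in degrees, then the closure in counts, from 0 (fully open) to 255 (shut). A call has exactly 10 rows; each row is the pose to reach, as a shift and turn from the pose commanded when the call began, along the tool's axes at that moment; what a row does not reach only later rows make up. A row lasts 1/10 s, in which the tool goes at most 50 mm and 8.59 degrees, less where a joint would pass 70% of its speed; a pose out of reach is approached as far as the arm can. A call with a gripper value outside its range is refused whole. The fingers move at their own pace and stop on an object; FORCE is the grip in N (left out, the last holds). Time passes only in rows, so rows that repeat a pose let the fingers close, or fill a call up. It gives the time, the measured TCP pose, the force and the opening at its end, in the units of the state.
- robot.sense(): the state, without advancing time (a new reading comes with each control period).
- robot.grab_frame(name): name is "scene" or "top"; returns a dict with "image" (400x640x3 uint8, red, green, blue), "range_z" (400x640 float32, mm along the optical axis (not along the pixel's ray), 0 where there is no reading), "mtx" (3x3 intrinsics, pixels), "pose" (4x4, takes a point from camera to world coordinates). Camera axes: x right, y down, z forward; pixel columns grow to the right and rows downward; lengths in mm; the calibration is good to about 2 mm. A picture is of the moment at which its call begins.
- robot.hand_in(): hands the job in, once; it reports no verdict.
The state is a dict: "time_s": time; "q": joint angles; "joint_vel": joint speeds; "tau": joint torques, N m; "ee_pos": TCP position; "ee_rot": TCP orientation; "force": force on the tool from outside, world axes, zero at the start; "ft_torque": the same for the moment, N m; "opening": finger opening in mm.
Only numpy, scipy, OpenCV 4.12 (cv2) and the standard library are available. Lean on these libraries where they do the work, as an engineer would, in place of code of your own. Each camera call takes 0.05 s, during which the arm holds its last target. There are 200 camera calls.

## Working session

There is one attempt and no reset: what is moved stays moved. The work goes in short steps, Python scripts to look and compute and a shell command to move; the robot and the scene stay as the last step left them, time stands still between calls to the robot, and variables do not carry over. Pictures are saved under pics/ and viewed, about 8 in all and at most 12, crops included, and the job is handed in when it is done.

```bash
ls; mkdir -p pics
python3 - <<'E'
from bench import robot
import cv2,numpy as np
print(robot.sense())
for n in("scene","top"):
    f=robot.grab_frame(n); np.savez(f"{n}0.npz",**f)
    cv2.imwrite(f"pics/{n}0.png",f["image"][:,:,::-1]); print(f["mtx"],f["pose"])
E
```

```text
pics
{'time_s': 0.0, 'q': array([-1.10920527,  0.68998027, -0.19451667,  1.56631419,  0.15731973,
        0.90250827, -0.21507985]), 'joint_vel': array([-0.00015547, -0.00016603,  0.00042173,  0.00048978, -0.00268917,
        0.00105419,  0.00021759]), 'tau': array([-7.66013250e-05, -5.27567697e+01, -1.26650132e+00, -1.53436553e+01,
       -5.24637464e-02,  6.34870099e-03,  1.75250370e-04]), 'ee_pos': array([259.08667475, 568.11016209, 248.92036327]), 'ee_rot': array([-6.66632036e-01, -3.06980138e+00,  2.82726874e-03]), 'force': array([1.11536055, 0.8063448 , 0.23811534]), 'ft_torque': array([0.04611265, 0.10263978, 0.00734423]), 'opening': 87.80735311365318}
[[367.552197     0.         316.14920356]
 [  0.         367.552197   197.81500767]
 [  0.           0.           1.        ]] [[ 5.22396770e-01  6.08384161e-01 -5.97469938e-01  1.07406475e+03]
 [ 8.52691313e-01 -3.76308383e-01  3.62366563e-01 -3.59428813e+02]
 [-4.37486877e-03 -6.98756548e-01 -7.15346173e-01  7.88126393e+02]
 [ 0.00000000e+00  0.00000000e+00  0.00000000e+00  1.00000000e+00]]
[[390.01644475   0.         329.98958536]
 [  0.         390.01644475 205.34038044]
 [  0.           0.           1.        ]] [[-2.03177387e-04 -9.95962307e-01  8.97721653e-02  3.69178897e+02]
 [-9.99790112e-01 -1.63678920e-03 -2.04218655e-02  2.59587395e+01]
 [ 2.04863464e-02 -8.97574725e-02 -9.95752934e-01  1.30460744e+03]
 [ 0.00000000e+00  0.00000000e+00  0.00000000e+00  1.00000000e+00]]
```

View pics/scene0.png

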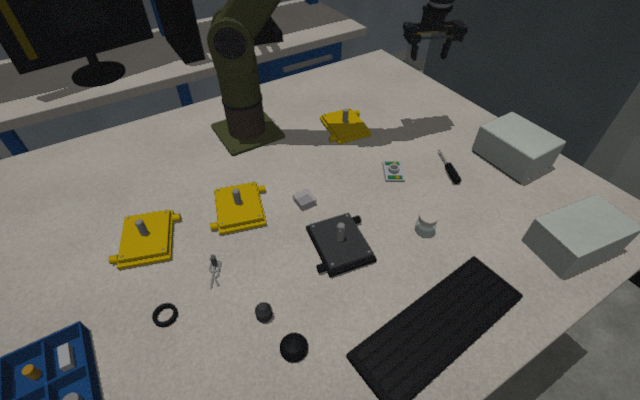

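View pics/top0.png

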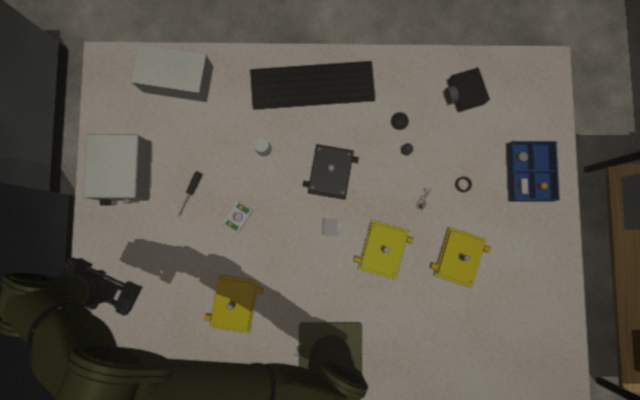

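The scene view shows the dark stage at (341,243), carrier at (393,171) and clip at (214,268). In the top view they are at (331,170), (238,216) and (423,198). Next I'll look at enlarged crops.

```bash
cat > h.py <<'E'
import numpy as np,cv2
def load(n): return dict(np.load(n))
def ray(f,u,v,z):
    d=f["pose"][:3,:3]@np.linalg.solve(f["mtx"],[u,v,1.]); o=f["pose"][:3,3]
    return o+d*(z-o[2])/d[2]
def proj(f,p):
    c=f["pose"][:3,:3].T@(np.array(p,float)-f["pose"][:3,3]); q=f["mtx"]@c; return q[:2]/q[2]
def crop(f,u,v,w,h,s):
    return cv2.resize(np.ascontiguousarray(f["image"][v-h:v+h,u-w:u+w,::-1]),None,fx=s,fy=s,interpolation=cv2.INTER_CUBIC)
E
python3 - <<'E'
from h import *
t=load("top0.npz");s=load("scene0.npz")
r=lambda f,l:np.hstack([crop(f,u,v,33,33,4) for u,v in l])
im=np.vstack([r(t,[(331,170),(238,216),(423,198)]),r(s,[(341,243),(393,171),(214,268)])])
cv2.imwrite("pics/c0.png",cv2.convertScaleAbs(im,alpha=1.5))
for f,c in((t,[(331,169,78),(238,216,22),(423,198,5)]),(s,[(340,227,78),(393,170,22),(214,270,5)])):
    for a in c: print(a,ray(f,*a).round())
E
```

```text
(331, 169, 78) [596.  -2.  78.]
(238, 216, 22) [449. 301.  22.]
(423, 198, 5) [ 512. -314.    5.]
(340, 227, 78) [600.  -2.  78.]
(393, 170, 22) [457. 298.  22.]
(214, 270, 5) [ 501. -312.    5.]
```

View pics/c0.png

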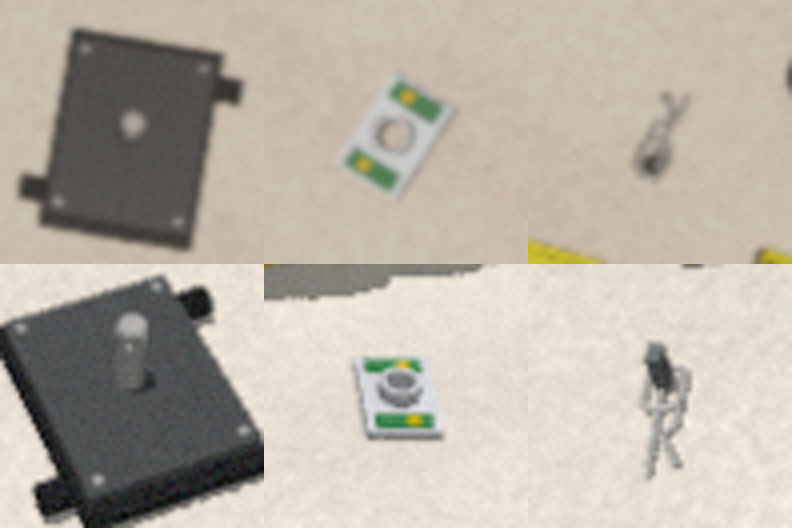

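The crops show four light screws on the stage plate, and the spigot top at crop (132,122). The carrier's hub ring is at (395,134), and the clip's tab is at the lower left with its legs pointing up and right. Now I'll measure these.

Run:
```python
from h import *
t=load("top0.npz");s=load("scene0.npz")
C=lambda u,v,x,y:(u-33+(x+.5)/4-.5,v-33+(y+.5)/4-.5)
# screws
P=np.array([ray(t,*C(331,170,x,y),30)[:2] for x,y in [(85,48),(204,68),(57,201),(178,222)]])
print("screws top",P.round(1).tolist(),P.mean(0))
d=P[0]-P[2]+P[1]-P[3]; e=P[0]-P[1]+P[2]-P[3]
print("yaw x",np.degrees(np.arctan2(d[1],d[0])),"y",np.degrees(np.arctan2(e[1],e[0])),np.linalg.norm(d)/2,np.linalg.norm(e)/2)
# scene screws: crop coordinates
Q=np.array([ray(s,*C(341,243,x,y),30)[:2] for x,y in [(20,327-264),(158,286-264),(98,480-264),(243,430-264)]])
print("screws scene",Q.round(1).tolist(),Q.mean(0))
# depth clouds
for n,f in(("top",t),("scene",s)):
    v,u=np.mgrid[:400,:640]; z=f["range_z"]
    c=np.stack([(u-f["mtx"][0,2])/f["mtx"][0,0]*z,(v-f["mtx"][1,2])/f["mtx"][1,1]*z,z],-1)
    W=c@f["pose"][:3,:3].T+f["pose"][:3,3]; W[z==0]=np.nan
    np.save(n+"W.npy",W)
    hsv=cv2.cvtColor(f["image"],cv2.COLOR_RGB2HSV)
    dxy=np.hypot(W[...,0]-598,W[...,1]+2)
    m=(dxy<14)&(W[...,2]>50); print(n,"spigot z",np.sort(W[m][:,2]).round(1)[-25:],W[m&(W[...,2]>np.nanpercentile(W[m][:,2],60))].mean(0).round(1))
    dxy=np.hypot(W[...,0]-453,W[...,1]-300)
    g=(hsv[...,1]>110)&(hsv[...,0]>40)&(hsv[...,0]<90)&(dxy<70)
    k,_,st,ce=cv2.connectedComponentsWithStats(g.astype(np.uint8))
    for i in range(1,k):
        if st[i,4]>8: print("green",st[i,4],ce[i],ray(f,*ce[i],10).round(1))
    m=(dxy<25)&(W[...,2]>16); print("hub",m.sum(),np.nanmedian(W[m],0).round(1),np.argwhere(m).mean(0))
    dxy=np.hypot(W[...,0]-505,W[...,1]+313)
    m=(dxy<60)&(W[...,2]>20); print("tab",m.sum(),W[m].round(1).tolist()[:20])
    a=(dxy<200);print("bench z",np.nanmedian(W[a][:,2]))
```

```text
screws top [[673.3, 36.7], [656.8, -62.2], [545.0, 59.5], [527.9, -40.2]] [600.7636446   -1.54334683]
yaw x -9.870612145559273 y 80.38786681567129 130.54733072036873 100.69656810058528
screws scene [[524.1, -37.5], [542.6, 62.4], [654.0, -60.0], [670.6, 38.5]] [597.82088518   0.83125831]
top spigot z [81.7 82.  82.  82.2 82.3 82.4 82.7 82.9 83.1 83.2 83.2 83.4 83.9 84.3
 84.3 84.6 84.7 84.7 85.3 85.3 85.6 86.  86.3 86.5 87.2] [599.1   2.3  84.9]
hub 43 [449.1 307.8  20.6] [216.48837209 236.11627907]
tab 18 [[492.3, -303.8, 30.4], [489.2, -300.9, 28.3], [488.3, -301.7, 37.9], [489.0, -307.1, 30.2], [488.8, -309.9, 32.1], [486.6, -299.6, 20.0], [485.4, -299.6, 33.3], [485.6, -303.4, 31.1], [485.5, -306.3, 32.8], [485.7, -310.4, 30.0], [482.4, -297.1, 29.7], [482.6, -300.8, 28.2], [482.0, -302.4, 34.9], [482.5, -307.1, 29.5], [479.5, -298.2, 25.2], [478.9, -299.6, 32.7], [478.6, -302.1, 35.6], [478.8, -306.1, 33.0]]
bench z 0.32526994265060694
scene spigot z [86.3 86.3 86.6 86.6 86.9 87.  87.1 87.1 87.1 87.1 87.2 87.3 87.3 87.5
 87.5 87.5 87.7 87.8 87.8 88.1 88.5 88.9 88.9 89.2 89.8] [601.4  -1.4  86.3]
green 24 [391.83333333 177.        ] [471.1 283.7  10. ]
hub 62 [452.5 306.4  22.4] [167.91935484 393.82258065]
tab 41 [[478.5, -299.5, 37.2], [479.4, -297.3, 36.7], [479.5, -304.8, 38.1], [478.7, -302.5, 35.5], [481.3, -300.5, 37.1], [481.3, -298.3, 35.5], [481.9, -305.9, 37.5], [484.4, -303.9, 39.0], [484.7, -301.7, 37.7], [486.9, -299.6, 38.9], [483.1, -297.0, 32.3], [486.0, -307.0, 39.0], [484.1, -304.6, 35.0], [486.3, -302.6, 36.2], [487.0, -300.4, 35.3], [482.3, -297.7, 27.7], [486.2, -307.8, 35.7], [487.8, -305.8, 36.1], [488.1, -303.6, 34.7], [490.4, -301.5, 36.0]]
bench z 2.9951478804258045
```

```bash
cat >> h.py <<'E'
from scipy.spatial.transform import Rotation as Ro
def go(x,y,z,yaw,q=False):
    """tool shift (mm) and turn (deg) to a downward tool at xyz with tool-y at world yaw (mod 180)"""
    from bench import robot
    s=robot.sense(); R=Ro.from_rotvec(s["ee_rot"]); 
    best=None
    for k in(0,180):
        a=np.radians(yaw+k); M=np.array([[np.sin(a),np.cos(a),0],[-np.cos(a),np.sin(a),0],[0,0,-1.]]).T
        M=np.column_stack([np.cross([np.cos(a),np.sin(a),0],[0,0,-1]),[np.cos(a),np.sin(a),0],[0,0,-1]])
        r=(R.inv()*Ro.from_matrix(M)).as_rotvec(degrees=True)
        if best is None or np.linalg.norm(r)<np.linalg.norm(best): best=r
    d=R.inv().apply(np.array([x,y,z])-s["ee_pos"])
    print("t",round(s["time_s"],2),"pos",s["ee_pos"].round(1),"F",s["force"].round(1),"op",round(s["opening"],1),"q7",s["q"][6].round(2),"shift",d.round(1),"turn",best.round(1))
E
python3 - <<'E'
from h import *
t=load("top0.npz");s=load("scene0.npz")
C=lambda u,v,x,y:(u-33+(x+.5)/4-.5,v-33+(y+.5)/4-.5)
for n,f,(u,v) in(("top",t,(238,216)),("scene",s,(393,171))):
    W=np.load(n+"W.npy");im=f["image"].astype(int);hsv=cv2.cvtColor(f["image"],cv2.COLOR_RGB2HSV)
    lo=np.nanmedian(W[v-40:v+40,u-40:u+40,2])
    m=((W[...,2]>lo+4.5)|(hsv[...,1]>110)).astype(np.uint8); w=np.zeros_like(m);w[v-24:v+24,u-24:u+24]=m[v-24:v+24,u-24:u+24]
    w=cv2.morphologyEx(w,cv2.MORPH_CLOSE,np.ones((5,5)));w=cv2.morphologyEx(w,cv2.MORPH_OPEN,np.ones((3,3)))
    c=max(cv2.findContours(w,0,1)[0],key=len)
    wp=np.array([ray(f,*p[0],8)[:2] for p in c],np.float32); print(n,len(c),cv2.minAreaRect(wp))
# manual corners, scene and top
A=[(134,75),(191,108),(134,198),(76,163)]; P=np.array([ray(t,*C(238,216,x,y),8)[:2] for x,y in A]);print("corners top",P.round(1).tolist(),P.mean(0))
B=[(90,92),(163,94),(178,170),(104,170)]; P=np.array([ray(s,*C(393,171,x,y),8)[:2] for x,y in B]);print("corners scene",P.round(1).tolist(),P.mean(0))
print("hub top",ray(t,*C(238,216,131,134),22),"scene",ray(s,*C(393,171,137,115),22))
print("tip top",ray(t,*C(423,198,160,98),2.5),ray(t,*C(423,198,137,95),2.5),"scene",ray(s,*C(214,268,122,211),2.5),ray(s,*C(214,268,152,201),2.5))
print("tabtop top",ray(t,*C(423,198,124,162),34),"scene",ray(s,*C(214,268,127,84),34))
go(452,302,150,56.6)
E
```

```text
top 103 ((453.0498962402344, 306.5041198730469), (72.80935668945312, 121.3455810546875), 55.29913330078125)
scene 71 ((447.1353454589844, 309.921142578125), (61.337158203125, 91.89822387695312), 57.823246002197266)
corners top [[498.8, 304.9], [471.4, 257.2], [396.8, 302.8], [425.6, 351.1]] [448.14207978 304.02827265]
corners scene [[390.8, 309.6], [424.4, 358.8], [500.8, 308.5], [470.6, 259.7]] [446.64659955 309.15036234]
hub top [448.81330845 303.35586919  22.        ] scene [445.01314705 311.43966656  22.        ]
tip top [ 542.20846856 -337.92447812    2.5       ] [ 544.71662547 -318.42527738    2.5       ] scene [ 542.38621872 -335.42067313    2.5       ] [ 545.39183723 -317.46874162    2.5       ]
tabtop top [ 484.93134437 -298.13659329   34.        ] scene [ 479.85823046 -302.29224581   34.        ]
t 0.1 pos [259.1 568.2 249. ] F [-0.5  0.2  0.4] op 88.0 q7 -0.22 shift [-285.9 -162.    99.3] turn [-0.1  0.   8.9]
```

```bash
python3 -m jog '[[-40,-23,10,0,0,4,0],[-85,-48,20,0,0,8.9,0],[-130,-74,40,0,0,8.9,0],[-175,-100,70,0,0,8.9,0],[-215,-123,100,0,0,8.9,0],[-250,-143,130,0,0,8.9,0],[-280,-160,149,0,0,8.9,0],[-280,-160,149,0,0,8.9,0],[-280,-160,149,0,0,8.9,0],[-280,-160,149,0,0,8.9,0]]' 15
python3 - <<'E'
from h import *
from bench import robot
go(447.5,306.5,22,57)
f=robot.grab_frame("scene");np.savez("s1.npz",**f)
print(proj(f,[447.5,306.5,22]))
cv2.imwrite("pics/s1.png",crop(f,393,150,60,60,5))
E
```

```text
time_s: 1.1
ee_pos: [447.0, 308.8, 101.1]
ee_rot: [-0.901, -3.009, -0.003]
force: [-0.3, -0.8, -0.8]
opening: 87.9
t 1.1 pos [447.  308.8 101.1] F [-0.3 -0.8 -0.8] op 87.9 q7 0.05 shift [-1.7 -1.8 79.1] turn [ 0.1 -0.1 -0.3]
[393.17377297 167.35146498]
```

View pics/s1.png

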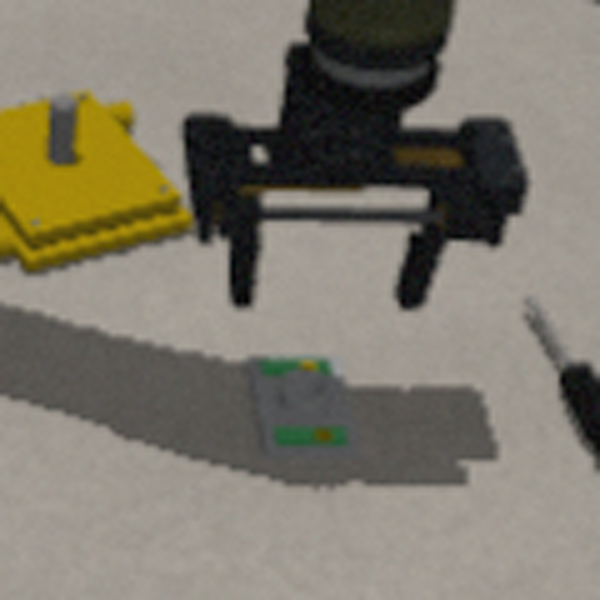

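The gripper is centred over the carrier, with the fingers straddling the hub between the green specimens. The hub is at crop (303,385), about 0.5 px from where I predicted it, so I'll descend.

```bash
python3 -m jog '[[-1,-1,25,0,0,0,0],[-1.7,-1.8,50,0,0,0,0],[-1.7,-1.8,68,0,0,0,0],[-1.7,-1.8,75,0,0,0,0],[-1.7,-1.8,79,0,0,0,0],[-1.7,-1.8,79,0,0,0,0],[-1.7,-1.8,79,0,0,0,110],[-1.7,-1.8,79,0,0,0,180],[-1.7,-1.8,79,0,0,0,200],[-1.7,-1.8,79,0,0,0,255]]' 20
python3 -m jog '[[0,0,0,0,0,0,255],[0,0,0,0,0,0,255],[0,0,0,0,0,0,255],[0,0,0,0,0,0,255],[0,0,0,0,0,0,255],[0,0,-5,0,0,0,255],[0,0,-20,0,0,0,255],[0,0,-50,0,0,0,255],[0,0,-100,0,0,0,255],[0,0,-100,0,0,0,255]]' 20
python3 - <<'E'
from h import *
from bench import robot
go(600,-0.5,125,57)
f=robot.grab_frame("scene");np.savez("s2.npz",**f)
cv2.imwrite("pics/s2.png",crop(f,393,150,60,60,5))
E
```

```text
time_s: 2.15
ee_pos: [448.3, 304.6, 22.1]
ee_rot: [0.903, 3.009, 0.001]
force: [0.1, -0.7, 0.1]
opening: 58.2
time_s: 3.15
ee_pos: [450.8, 306.4, 127.7]
ee_rot: [0.902, 3.003, 0.013]
force: [1.1, 0.8, -2.7]
opening: 31.9
t 3.15 pos [450.8 306.4 127.7] F [ 1.1  0.8 -2.7] op 31.9 q7 0.06 shift [-293.6 -173.9    1.9] turn [ 0.6  0.2 -0.4]
```

View pics/s2.png

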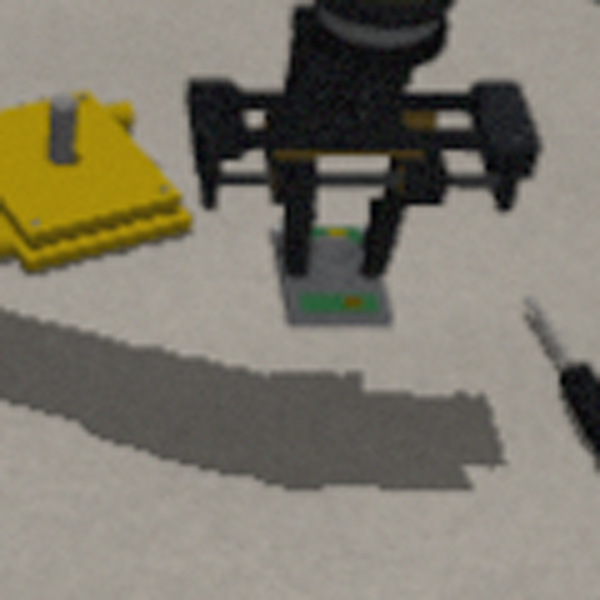

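The carrier is held level, and the fingers look about mid-plate at crop (335,272). I'll measure its offset in the hand from the two specimen strips.

Run:
```python
from h import *
for name,(u,v),z in(("scene0.npz",(393,171),8.5),("s2.npz",(399,145),114)):
    f=load(name);hsv=cv2.cvtColor(f["image"],cv2.COLOR_RGB2HSV)
    m=((hsv[...,1]>100)&(hsv[...,2]>40)&(hsv[...,0]<90)).astype(np.uint8);w=m*0;w[v-25:v+30,u-20:u+20]=m[v-25:v+30,u-20:u+20]
    k,l,st,ce=cv2.connectedComponentsWithStats(w)
    P=[]
    for i in range(1,k):
        if st[i,4]>=10:
            c=np.argwhere(l==i)[:,::-1]; r=cv2.minAreaRect(c.astype(np.float32)); P.append(ray(f,*r[0],z)); print(name,st[i],ce[i].round(1),r,P[-1].round(1))
    P=np.array(P);print("mean",P.mean(0).round(1))
f=load("s2.npz")
print("expected centre px",proj(f,[450.8,306.4,114]), proj(f,[450.8,306.4,117]))
```

```text
scene0.npz [388 176  14   3  40] [394.5 177. ] ((394.5, 177.0), (2.0, 13.0), 90.0) [474.3 292.    8.5]
mean [474.3 292.    8.5]
s2.npz [388 120  30   2  44] [402.  120.3] ((402.5, 120.5), (1.0, 29.0), 90.0) [360.5 400.5 114. ]
s2.npz [395 136  10   2  11] [399.8 136.2] ((399.55389404296875, 136.06924438476562), (9.054535865783691, 0.9922778010368347), 7.125016689300537) [420.  337.3 114. ]
s2.npz [393 149  15   3  43] [400.1 150. ] ((400.0, 150.0), (2.0, 14.0), 90.0) [473.2 293.6 114. ]
mean [417.9 343.8 114. ]
expected centre px [398.35507539 144.59133877] [398.51196131 143.78245775]
```

```bash
python3 -m jog '[[-20,-12,-5,0,0,0,255],[-55,-33,-10,0,0,0,255],[-95,-56,-10,0,0,0,255],[-135,-80,-10,0,0,0,255],[-175,-104,-10,0,0,0,255],[-215,-127,-10,0,0,0,255],[-250,-148,-10,0,0,0,255],[-278,-165,-10,0,0,0,255],[-293,-174,-10,0,0,0,255],[-293,-174,-10,0,0,0,255]]' 25
python3 -m jog '[[0,0,0,0,0,0,255],[0,0,0,0,0,0,255],[0,0,0,0,0,0,255],[0,0,0,0,0,0,255],[0,0,0,0,0,0,255],[0,0,0,0,0,0,255],[0,0,0,0,0,0,255],[0,0,0,0,0,0,255],[0,0,0,0,0,0,255],[0,0,0,0,0,0,255]]'
python3 - <<'E'
from h import *
from bench import robot
go(600,-0.5,125,57)
f=robot.grab_frame("scene");np.savez("s3.npz",**f)
g=robot.grab_frame("top");np.savez("t3.npz",**g)
cv2.imwrite("pics/s3.png",cv2.convertScaleAbs(np.hstack([crop(f,341,218,40,50,5),crop(g,331,170,40,50,5)]),alpha=1.6))
E
```

```text
time_s: 4.2
ee_pos: [596.8, -5.5, 130.7]
ee_rot: [-0.91, -3.006, 0.003]
force: [-0.4, 0.4, -3.2]
opening: 32.2
time_s: 5.2
ee_pos: [596.9, -2.1, 131.7]
ee_rot: [0.903, 3.009, 0.0]
force: [-0.1, 0.1, -2.2]
opening: 32.2
t 5.2 pos [596.9  -2.1 131.7] F [-0.1  0.1 -2.2] op 32.2 q7 0.59 shift [-1.7  3.   6.7] turn [ 0.  -0.  -0.4]
```

View pics/s3.png

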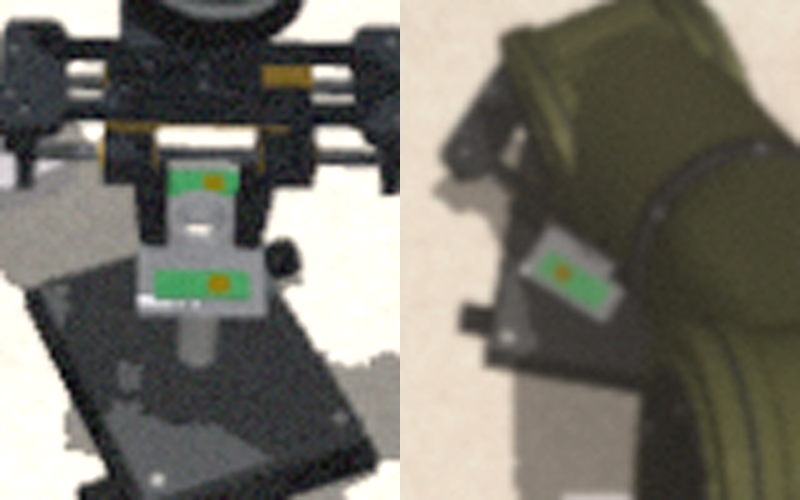

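In the scene crop the carrier is over the spigot. The strips are centred near (203,181) and (201,284), the hub bore is at (201,225), and the spigot foot is at about (196,365). I'll compute the offset from these.

Run:
```python
from h import *
f=load("s3.npz")
hsv=cv2.cvtColor(f["image"],cv2.COLOR_RGB2HSV)
m=((hsv[...,1]>90)&(hsv[...,2]>30)&(hsv[...,0]>40)&(hsv[...,0]<90)).astype(np.uint8)
w=m*0;w[200:230,325:356]=m[200:230,325:356]
w[196:,:]*=1
w2=m*0;w2[198:232,325:356]=m[198:232,325:356]
k,l,st,ce=cv2.connectedComponentsWithStats(w2);print(st[1:],ce[1:])
C=lambda x,y:(301+(x+.5)/5-.5,168+(y+.5)/5-.5)
Z=109.6
n=ray(f,*C(201,284),Z+9);fa=ray(f,*C(203,181),Z+9)
print("near",n.round(1),"far",fa.round(1),"mean",((n+fa)/2).round(1),"sep",np.linalg.norm(n-fa).round(1))
print("bore rim/hub top ellipse centre",ray(f,*C(201,213),Z+22).round(1))
print("front edge top mid",ray(f,*C(203,299),Z+8).round(1))
# spigot foot: carrier plate occludes; spigot axis column at lower part
for y in(335,355): print(y,proj(f,[599.5,-.5,50]),C(196,y))
print("spigot base proj",[ (proj(f,[599.5,-.5,z])-[301,168])*5 for z in(30,50)])
s=load("scene0.npz");C0=lambda x,y:(341-33+(x+.5)/4-.5,243-33+(y+.5)/4-.5)
print("spigot top scene",[ray(s,*C0(131,327-264),z).round(1) for z in(82,84,86)])
t=load("top0.npz");print("spigot top top",[ray(t,*(331-33+(132+.5)/4-.5,170-33+(123+.5)/4-.5),z).round(1) for z in(82,86)])
# spigot column centre by rows in s3 & s0
for nm,g,(r0,r1) in(("s0",s,(229,242)),("s3",f,(231,240))):
    print(nm,[g["image"][r,330:352].sum(1).tolist() for r in range(r0,r1,4)])
```

```text
[[334 202   8   5  32]
 [345 202   4   5  15]
 [332 222  12   6  59]
 [345 222   6   6  23]] [[337.375      203.78125   ]
 [346.66666667 204.33333333]
 [337.11864407 224.18644068]
 [348.08695652 224.73913043]]
near [621.  -16.6 118.6] far [565.8  22.2 118.6] mean [593.4   2.8 118.6] sep 67.5
bore rim/hub top ellipse centre [592.7   1.9 131.6]
front edge top mid [628.5 -20.5 117.6]
335 [340.10584297 233.72055844] (339.8, 234.6)
355 [340.10584297 233.72055844] (339.8, 238.6)
spigot base proj [array([193.90468354, 352.78300069]), array([195.52921487, 328.60279221])]
spigot top scene [array([ 5.983e+02, -5.000e-01,  8.200e+01]), array([599.7,  -1.6,  84. ]), array([601. ,  -2.6,  86. ])]
spigot top top [array([600.5,  -1.2,  82. ]), array([599.7,  -1.1,  86. ])]
s0 [[168, 164, 161, 164, 152, 169, 155, 172, 188, 197, 210, 191, 180, 203, 197, 149, 160, 159, 167, 158, 163, 166], [165, 152, 168, 157, 164, 155, 178, 189, 183, 186, 197, 198, 191, 184, 154, 167, 159, 160, 159, 158, 158, 161], [172, 170, 159, 164, 158, 166, 167, 182, 196, 190, 186, 198, 189, 169, 129, 112, 136, 168, 169, 161, 155, 160], [150, 159, 159, 171, 153, 160, 161, 162, 176, 161, 150, 141, 133, 103, 116, 139, 148, 160, 165, 166, 167, 157]]
s3 [[157, 156, 148, 155, 167, 154, 170, 205, 225, 224, 232, 244, 242, 226, 208, 180, 183, 170, 170, 188, 181, 175], [106, 117, 96, 109, 100, 111, 147, 190, 202, 207, 212, 219, 198, 193, 145, 107, 90, 105, 106, 108, 87, 92], [117, 117, 103, 107, 102, 96, 131, 194, 204, 221, 220, 216, 214, 178, 128, 101, 108, 102, 112, 111, 95, 94]]
```

```bash
python3 -m jog '[[-3,1,2,0,0,0,255],[-6,1.5,5,0,0,0,255],[-6,1.5,9,0,0,0,255],[-6,1.5,13,0,0,0,255],[-6,1.5,17,0,0,0,255],[-6,1.5,20,0,0,0,255],[-6,1.5,21,0,0,0,255],[-6,1.5,21,0,0,0,255],[-6,1.5,21,0,0,0,255],[-6,1.5,21,0,0,0,255]]'
python3 - <<'E'
from h import *
from bench import robot
go(602.7,-4.1,110,57)
f=robot.grab_frame("scene");np.savez("s4.npz",**f)
cv2.imwrite("pics/s4.png",cv2.convertScaleAbs(crop(f,341,222,30,30,10),alpha=1.8))
E
python3 -m jog '[[0,0,0.5,0,0,0,255],[0,0,1,0,0,0,255],[0,0,1.5,0,0,0,255],[0,0,2,0,0,0,255],[0,0,2.5,0,0,0,255],[0,0,3,0,0,0,255],[0,0,3.5,0,0,0,255],[0,0,4,0,0,0,255],[0,0,4,0,0,0,255],[0,0,4,0,0,0,255]]'
```

```text
time_s: 6.3
ee_pos: [602.8, -4.1, 110.9]
ee_rot: [0.903, 3.009, 0.0]
force: [0.4, 0.1, -2.6]
opening: 32.1
t 6.3 pos [602.8  -4.1 110.9] F [ 0.4  0.1 -2.6] op 32.1 q7 0.59 shift [ 0.1 -0.1  0.9] turn [ 0.   0.  -0.4]
time_s: 7.35
ee_pos: [602.7, -4.1, 106.7]
ee_rot: [-0.903, -3.009, -0.0]
force: [0.3, -0.1, -1.6]
opening: 32.1
```

View pics/s4.png

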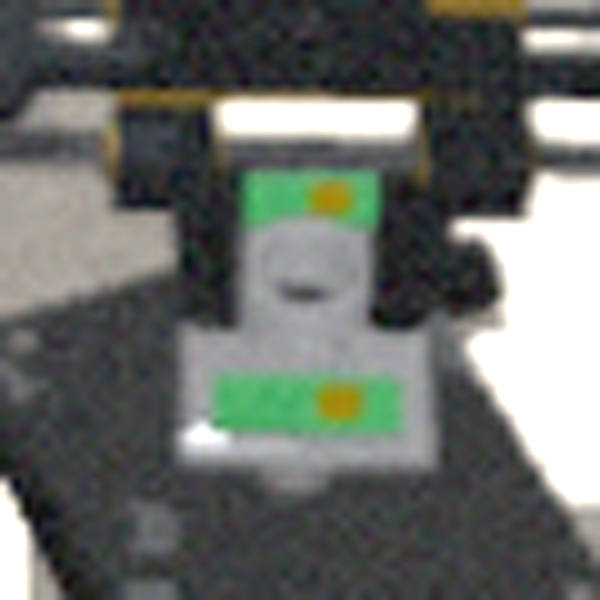

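The carrier hangs just above the spigot top, with the bore at crop x≈305 and the spigot's lower end at ≈297, as expected from perspective. I'll go on down by feel.

```bash
python3 -m jog '[[0,0,0.5,0,0,0,255],[0,0,1,0,0,0,255],[0,0,1.5,0,0,0,255],[0,0,2,0,0,0,255],[0,0,2.5,0,0,0,255],[0,0,3,0,0,0,255],[0,0,3.5,0,0,0,255],[0,0,4,0,0,0,255],[0,0,4,0,0,0,255],[0,0,4,0,0,0,255]]'
python3 - <<'E'
from h import *
f=load("s4.npz")
Cc=lambda x,y:(311+(x+.5)/10-.5,192+(y+.5)/10-.5)
Z=88.8
n=ray(f,*Cc(307,405),Z+9);fa=ray(f,*Cc(312,200),Z+9);print(n,fa,(n+fa)/2,ray(f,*Cc(305,265),Z+22))
E
```

```text
time_s: 8.35
ee_pos: [602.7, -4.1, 102.7]
ee_rot: [0.903, 3.009, 0.0]
force: [0.3, -0.0, -2.6]
opening: 31.8
[627.42731216 -18.5247359   97.8       ] [573.0463356   19.99635926  97.8       ] [600.23682388   0.73581168  97.8       ] [599.30112932  -0.68091204 110.8       ]
```

```bash
python3 -m jog '[[0,0,1,0,0,0,255],[0,0,2,0,0,0,255],[0,0,3,0,0,0,255],[0,0,4,0,0,0,255],[0,0,5,0,0,0,255],[0,0,6,0,0,0,255],[0,0,7,0,0,0,255],[0,0,8,0,0,0,255],[0,0,8,0,0,0,255],[0,0,8,0,0,0,255]]'
```

```text
time_s: 9.35
ee_pos: [602.7, -4.1, 94.7]
ee_rot: [-0.903, -3.009, -0.0]
force: [-0.3, -0.0, -2.8]
opening: 31.9
```

```bash
python3 -m jog '[[0,0,2,0,0,0,255],[0,0,6,0,0,0,255],[0,0,11,0,0,0,255],[0,0,16,0,0,0,255],[0,0,21,0,0,0,255],[0,0,26,0,0,0,255],[0,0,31,0,0,0,255],[0,0,35,0,0,0,255],[0,0,37,0,0,0,255],[0,0,38,0,0,0,255]]'
python3 -m jog '[[0,0,0.5,0,0,0,255],[0,0,1,0,0,0,255],[0,0,1.5,0,0,0,255],[0,0,2,0,0,0,255],[0,0,2.5,0,0,0,255],[0,0,3,0,0,0,255],[0,0,3.5,0,0,0,255],[0,0,4,0,0,0,255],[0,0,4,0,0,0,255],[0,0,4,0,0,0,255]]'
```

```text
time_s: 10.35
ee_pos: [602.7, -4.1, 56.5]
ee_rot: [-0.903, -3.009, -0.0]
force: [-0.4, 0.2, -2.1]
opening: 32.3
time_s: 11.35
ee_pos: [602.7, -4.1, 52.7]
ee_rot: [-0.903, -3.009, -0.0]
force: [-0.2, -0.2, -2.6]
opening: 32.0
```

```bash
python3 -m jog '[[0,0,0.4,0,0,0,255],[0,0,0.8,0,0,0,255],[0,0,0.8,0,0,0,255],[0,0,0.8,0,0,0,200],[0,0,0.8,0,0,0,120],[0,0,0.8,0,0,0,60],[0,0,0.8,0,0,0,40],[0,0,0.8,0,0,0,40],[0,0,0.8,0,0,0,40],[0,0,0.8,0,0,0,40]]'
python3 -m jog '[[0,0,-5,0,0,0,40],[0,0,-20,0,0,0,40],[0,0,-45,0,0,0,40],[0,0,-80,0,0,0,40],[0,0,-110,0,0,0,40],[-20,-40,-120,0,0,0,40],[-20,-80,-120,0,0,0,40],[-20,-120,-120,0,0,0,40],[-20,-150,-120,0,0,0,40],[-20,-150,-120,0,0,0,40]]'
python3 - <<'E'
from h import *
from bench import robot
go(484,-302,120,54)
f=robot.grab_frame("scene");np.savez("s5.npz",**f)
g=robot.grab_frame("top");np.savez("t5.npz",**g)
cv2.imwrite("pics/s5.png",cv2.convertScaleAbs(np.hstack([crop(f,341,235,22,30,9),crop(f,214,268,20,30,9)]),alpha=1.4))
E
```

```text
time_s: 12.35
ee_pos: [602.8, -4.1, 51.9]
ee_rot: [0.903, 3.009, 0.0]
force: [0.1, 0.6, 0.0]
opening: 74.2
time_s: 13.35
ee_pos: [533.6, -146.1, 172.9]
ee_rot: [-0.914, -3.004, 0.007]
force: [-0.5, -0.5, 0.3]
opening: 74.3
t 13.35 pos [ 533.6 -146.1  172.9] F [-0.5 -0.5  0.3] op 74.3 q7 0.81 shift [ -45.7 -156.9   53.6] turn [-0.3  0.   2.2]
```

View pics/s5.png

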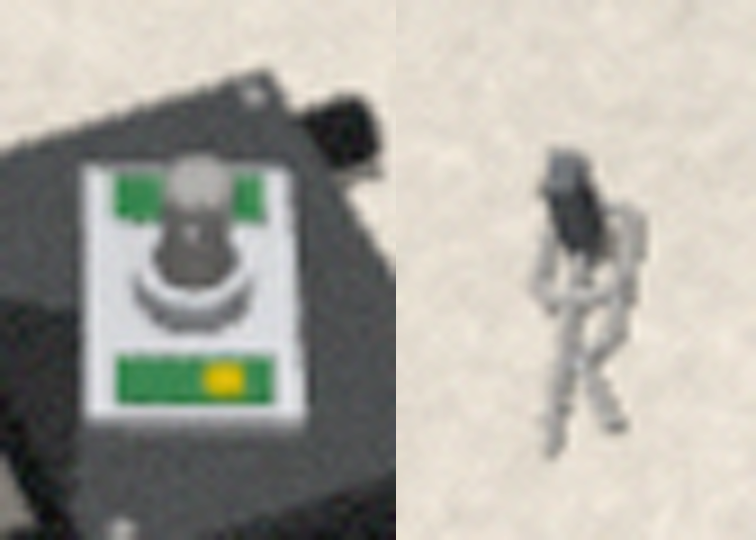

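The carrier sits flat. The spigot top is at crop (200,180), with a bright hole mark at (195,232). The clip's tab top is at (567,165), its straight-leg tip at (551,455) and the flare end at (620,428).

Run:
```python
from h import *
f=load("s5.npz");g=load("t5.npz")
A=lambda x,y:(319+(x+.5)/9-.5,205+(y+.5)/9-.5)
B=lambda x,y:(194+(x-396+.5)/9-.5,238+(y+.5)/9-.5)
for z in(68,70,72,74): print(z,"hole mouth pred crop",(proj(f,[609,-2.0,z])-[319,205])*9+4, "top pred",(proj(f,[599.5,-.5,z+12])-[319,205])*9+4)
tip=ray(f,*B(551,455),2.5);lg=ray(f,*B(575,300),2.5);fl=ray(f,*B(620,428),2.5)
print("tip",tip,"leg@21",lg,"flare",fl)
d=(tip-lg)[:2];print("yaw scene leg",np.degrees(np.arctan2(d[1],d[0])),np.linalg.norm(d))
tt=ray(f,*B(567,166),34);print("tabtop scene",tt)
# top view tab: dark-ish pixels
im=g["image"].astype(int);c=crop(g,423,198,20,20,1).astype(int)
W=np.load("topW.npy");sc=np.load("sceneW.npy")
for n,w,b in(("top",W,.3),("scene",sc,3.)):
    m=(np.hypot(w[...,0]-484,w[...,1]+302)<25)&(w[...,2]>12); p=w[m]; hi=p[p[:,2]>np.percentile(p[:,2],50)];print(n,"tab mean",p.mean(0).round(1),hi.mean(0).round(1),np.median(hi,0).round(1))
y=c.sum(2);mm=(y<255).astype(np.uint8);print(c.sum(2)[14:32,12:30])
```

```text
68 hole mouth pred crop [211.34231556 246.82203091] top pred [198.50931807 194.66071849]
70 hole mouth pred crop [211.67280036 242.28066648] top pred [198.82066922 190.0264369 ]
72 hole mouth pred crop [212.0043134  237.72517228] top pred [199.13299159 185.37769927]
74 hole mouth pred crop [212.33685951 233.15548226] top pred [199.44628972 180.71443787]
tip [ 543.86673492 -336.84141348    2.5       ] leg@21 [ 500.77332234 -314.03883684    2.5       ] flare [ 545.77995604 -318.07970785    2.5       ]
yaw scene leg -27.885240753870608 48.75448399647992
tabtop scene [ 481.17565233 -302.30983544   34.        ]
top tab mean [ 484.2 -302.5   28. ] [ 484.8 -303.8   33.1] [ 485.5 -303.4   32.8]
scene tab mean [ 486.9 -303.4   28.1] [ 485.5 -303.4   35.5] [ 486.3 -303.7   35.6]
[[105 117 120 110 104 103  99  93  95  97 100 107 101 110 109 112 114 118]
 [114 132 128 110 102  89  90  94  89  96 100 101 108 102 113 113 118 119]
 [121 129 118 101  87  94  92  99 101 104 102 108 110 111 107 109 117 120]
 [113 118  92  92  90  92  92  98  93  99 104 108 110 114 115 111 119 122]
 [ 99  96  86  84  8
[... 330 characters left out ...]
116 113 119 119 123 121]
 [ 86  86  88  88  89  93  95 104 100 100 110 105 110 116 118 117 119 119]
 [ 86  87  89  92  88  92  92  94 100 104 106 108 113 111 111 120 118 119]
 [ 83  87  83  91  86  89  98  99 100 108 106 111 112 115 115 123 121 122]
 [ 87  84  89  92  85  95  91  95  95  99 105 103 114 118 105 112 121 120]
 [ 86  88  92  86  86  85  95  94  97 101 102 103 113 112 112 119 121 125]
 [ 92  85  91  89  92  84  85  99  91  95 102 105 113 108 115 119 119 121]
 [ 90  92  85  86  90  91  94  94 101 100 101 107 105 114 114 120 116 118]
 [ 86  89  86  91  91  84  91  93  95  97  98 103 100 112 112 112 119 117]
 [ 84  89  88  87  88  94  90  91  96  95  97  97 103 106 109 115 117 122]]
```

```bash
python3 -m jog '[[-10,-35,10,0,0,-3,40],[-22,-75,30,0,0,-5.3,40],[-33,-115,55,0,0,-5.3,40],[-42,-145,85,0,0,-5.3,40],[-46,-159,105,0,0,-5.3,40],[-46,-159,113,0,0,-5.3,40],[-46,-159,113,0,0,-5.3,40],[-46,-159,113,0,0,-5.3,40],[-46,-159,113,0,0,-5.3,40],[-46,-159,113,0,0,-5.3,40]]' 10
python3 - <<'E'
from h import *
from bench import robot
go(483,-303.5,19.5,61.5)
f=robot.grab_frame("scene");np.savez("s6.npz",**f)
cv2.imwrite("pics/s6.png",cv2.convertScaleAbs(crop(f,216,255,30,30,10),alpha=1.5))
E
```

```text
time_s: 14.45
ee_pos: [488.9, -297.5, 60.0]
ee_rot: [0.76, 3.046, 0.0]
force: [1.1, -0.2, 1.7]
opening: 74.3
t 14.45 pos [ 488.9 -297.5   60. ] F [ 1.1 -0.2  1.7] op 74.3 q7 1.06 shift [ 2.5 -8.1 40.5] turn [0.  0.1 0.5]
```

View pics/s6.png

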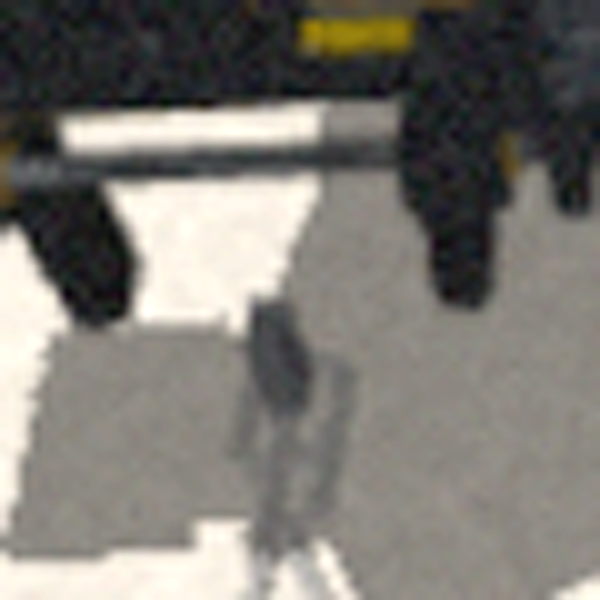

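The open fingers straddle the tab, with tips at crop (97,325) and (465,305) and the tab at (278,355). I'll correct by the computed shift, descend and grip.

```bash
python3 - <<'E'
from h import *
f=load("s6.npz");print((proj(f,[488.9,-297.5,49])-[186,225])*10)
E
python3 -m jog '[[2.5,-8,0,0,0,0.5,40],[2.5,-8,8,0,0,0.5,40],[2.5,-8,18,0,0,0.5,40],[2.5,-8,28,0,0,0.5,40],[2.5,-8,35,0,0,0.5,40],[2.5,-8,39,0,0,0.5,40],[2.5,-8,40.5,0,0,0.5,40],[2.5,-8,40.5,0,0,0.5,40],[2.5,-8,40.5,0,0,0.5,120],[2.5,-8,40.5,0,0,0.5,180]]' 10
python3 -m jog '[[0,0,0,0,0,0,200],[0,0,0,0,0,0,215],[0,0,0,0,0,0,225],[0,0,0,0,0,0,255],[0,0,0,0,0,0,255],[0,0,0,0,0,0,255],[0,0,0,0,0,0,255],[0,0,0,0,0,0,255],[0,0,0,0,0,0,255],[0,0,0,0,0,0,255]]' 30
```

```text
[282.84420835 287.80849836]
time_s: 15.5
ee_pos: [481.9, -304.4, 18.7]
ee_rot: [0.776, 3.044, -0.0]
force: [-1.3, -0.3, 0.2]
opening: 60.3
time_s: 16.5
ee_pos: [481.7, -304.3, 18.4]
ee_rot: [-0.776, -3.044, -0.0]
force: [0.4, -0.8, 0.2]
opening: 10.0
```

```bash
python3 -m jog '[[0,0,-5,0,0,0,255],[0,0,-20,0,0,0,255],[0,0,-45,0,0,0,255],[0,0,-75,0,0,0,255],[0,0,-100,0,0,0,255],[0,0,-110,0,0,0,255],[10,20,-110,0,0,0,255],[25,50,-110,0,0,-4,255],[40,88,-110,0,0,-8,255],[55,120,-110,0,0,-12,255]]' 30
python3 -m jog '[[15,36,0,0,0,-3.5,255],[30,70,0,0,0,-6.8,255],[45,105,0,0,0,-6.8,255],[60,132,0,0,0,-6.8,255],[70,150,0,0,0,-6.8,255],[70,150,0,0,0,-6.8,255],[70,150,0,0,0,-6.8,255],[70,150,0,0,0,-6.8,255],[70,150,0,0,0,-6.8,255],[70,150,0,0,0,-6.8,255]]'
python3 - <<'E'
from h import *
go(502,16.5,88,80.2)
E
```

```text
time_s: 17.5
ee_pos: [491.0, -170.7, 128.6]
ee_rot: [0.449, 3.109, 0.001]
force: [1.1, 0.3, -0.8]
opening: 9.7
time_s: 18.5
ee_pos: [466.8, -10.0, 128.4]
ee_rot: [0.272, 3.13, -0.001]
force: [0.2, -0.6, 0.4]
opening: 10.0
t 18.5 pos [466.8 -10.  128.4] F [ 0.2 -0.6  0.4] op 10.0 q7 0.76 shift [-30.1  32.1  40.3] turn [-0.   0.  -0.1]
```

```bash
python3 -m jog '[[0,8,2,0,0,0,255],[0,20,8,0,0,0,255],[-8,30,16,0,0,0,255],[-16,32,25,0,0,0,255],[-24,32,33,0,0,0,255],[-28,32,38,0,0,0,255],[-30,32,40,0,0,0,255],[-30,32,40,0,0,0,255],[-30,32,40,0,0,0,255],[-30,32,40,0,0,0,255]]'
python3 - <<'E'
from h import *
from bench import robot
go(502,16.5,88,80.2)
f=robot.grab_frame("scene");np.savez("s7.npz",**f)
g=robot.grab_frame("top");np.savez("t7.npz",**g)
cv2.imwrite("pics/s7.png",cv2.convertScaleAbs(np.hstack([crop(f,330,212,32,32,8),crop(g,331,180,16,32,8)]),alpha=1.5))
E
```

```text
time_s: 19.5
ee_pos: [501.5, 17.5, 88.7]
ee_rot: [0.269, 3.13, 0.0]
force: [0.6, 0.4, -0.3]
opening: 9.7
t 19.5 pos [501.5  17.5  88.7] F [ 0.6  0.4 -0.3] op 9.7 q7 0.72 shift [-0.7 -0.9  0.7] turn [ 0.  0. -0.]
```

View pics/s7.png

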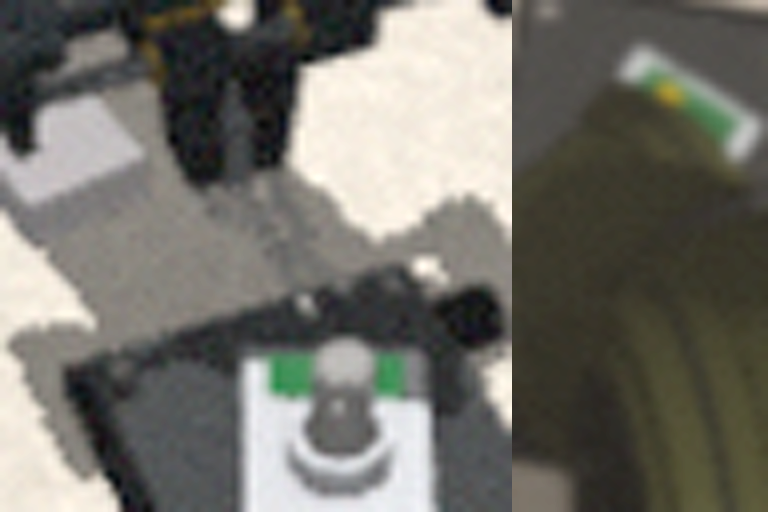

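The clip is held with its leg pointing at the spigot, tip at about crop (308,303), and the spigot top is at (344,362). Next I'll pin the spigot height from the depth maps, using the plate as the 30 mm reference.

Run:
```python
from h import *
from bench import robot
def cloud(f):
    v,u=np.mgrid[:400,:640]; z=f["range_z"].astype(float)
    c=np.stack([(u-f["mtx"][0,2])/f["mtx"][0,0]*z,(v-f["mtx"][1,2])/f["mtx"][1,1]*z,z],-1)
    W=c@f["pose"][:3,:3].T+f["pose"][:3,3]; W[z==0]=np.nan; return W
for n in("scene0","s1","s2","s5","s6","s7","top0"):
    f=load(n+".npz");W=cloud(f);r=np.hypot(W[...,0]-599.5,W[...,1]+.5)
    pl=(r>25)&(r<52)&(W[...,2]<50);c=proj(f,[599.5,-.5,84]);uu,vv=np.meshgrid(np.arange(640),np.arange(400))
    q=np.hypot(uu-c[0],(vv-c[1])*(1 if n=="top0" else 1.3)); m=(q<2.0)
    hs=np.sort(W[m][:,2]); print(n,"plate",np.nanmedian(W[pl][:,2]).round(2),"top",np.nanmedian(hs).round(2),np.nanmean(hs).round(2),m.sum())
f=load("s7.npz")
for z in(72.8,):
    print("pred tip crop",(proj(f,[569.5,5.7,z])-[298,180])*8+3.5,"flare",(proj(f,[501.5+61*.985+15.5*.171,17.5-61*.171+15.5*.985,z])-[298,180])*8+3.5)
im=crop(f,334,215,22,22,16);im=cv2.convertScaleAbs(im,alpha=2.2,beta=-40);cv2.imwrite("pics/s7b.png",im[:600,:])
```

```text
scene0 plate 32.65 top 87.4 87.64 10
s1 plate 32.77 top 86.99 86.94 10
s2 plate 32.81 top 86.65 87.09 10
s5 plate 38.34 top 87.78 87.57 10
s6 plate 38.03 top 87.11 87.43 10
s7 plate 38.42 top 86.63 86.84 10
top0 plate 29.63 top 83.03 83.07 12
pred tip crop [306.95612348 318.52667338] flare [340.65809672 287.72113371]
```

View pics/s7b.png

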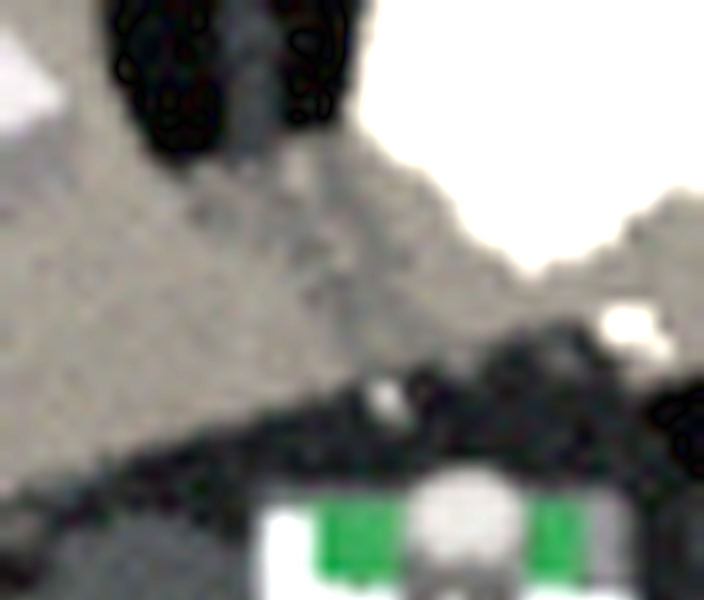

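Depth puts the spigot top at about 84, so the hole middle is about 72. The tip matches its predicted pixel to within 1–2 px. I'll align and advance slowly.

```bash
python3 -m jog '[[0,-1,0.5,0,0,0,255],[-2,-1.4,0.8,0,0,0,255],[-5,-1.4,0.8,0,0,0,255],[-8,-1.4,0.8,0,0,0,255],[-11,-1.4,0.8,0,0,0,255],[-14,-1.4,0.8,0,0,0,255],[-15,-1.4,0.8,0,0,0,255],[-16,-1.4,0.8,0,0,0,255],[-16,-1.4,0.8,0,0,0,255],[-16,-1.4,0.8,0,0,0,255]]' 30
python3 -m jog '[[-1,0,0,0,0,0,255],[-2,0,0,0,0,0,255],[-3,0,0,0,0,0,255],[-4,0,0,0,0,0,255],[-4.5,0,0,0,0,0,255],[-5,0,0,0,0,0,255],[-5.5,0,0,0,0,0,255],[-6,0,0,0,0,0,255],[-6,0,0,0,0,0,255],[-6,0,0,0,0,0,255]]'
```

```text
time_s: 20.6
ee_pos: [517.1, 13.5, 87.6]
ee_rot: [-0.268, -3.13, -0.0]
force: [-0.3, 0.1, -1.0]
opening: 10.0
time_s: 21.6
ee_pos: [523.1, 12.5, 87.6]
ee_rot: [0.269, 3.13, 0.0]
force: [-0.6, 0.1, -1.1]
opening: 9.8
```

```bash
python3 -m jog '[[-0.5,0,0,0,0,0,255],[-1,0,0,0,0,0,255],[-1.5,0,0,0,0,0,255],[-2,0,0,0,0,0,255],[-2.5,0,0,0,0,0,255],[-3,0,0,0,0,0,255],[-3.5,0,0,0,0,0,255],[-4,0,0,0,0,0,255],[-4,0,0,0,0,0,255],[-4,0,0,0,0,0,255]]'
```

```text
time_s: 22.6
ee_pos: [527.0, 11.8, 87.6]
ee_rot: [0.269, 3.13, 0.0]
force: [-0.2, -0.6, -0.9]
opening: 9.5
```

```bash
python3 -m jog '[[-0.5,0,0,0,0,0,255],[-1,0,0,0,0,0,255],[-1.5,0,0,0,0,0,255],[-2,0,0,0,0,0,255],[-2.5,0,0,0,0,0,255],[-3,0,0,0,0,0,255],[-3.5,0,0,0,0,0,255],[-4,0,0,0,0,0,255],[-4,0,0,0,0,0,255],[-4,0,0,0,0,0,255]]'
python3 - <<'E'
from h import *
from bench import robot
f=robot.grab_frame("scene");np.savez("s8.npz",**f)
cv2.imwrite("pics/s8.png",cv2.convertScaleAbs(crop(f,338,218,22,20,16),alpha=1.8)[:600])
go(599.7,-.8,88,80.2)
E
```

```text
time_s: 23.6
ee_pos: [531.0, 11.1, 87.6]
ee_rot: [0.269, 3.13, 0.0]
force: [0.3, 0.1, -1.3]
opening: 9.6
t 23.65 pos [531.   11.1  87.6] F [-0.  -0.  -0.3] op 9.8 q7 0.77 shift [-69.8  -0.   -0.4] turn [ 0. -0. -0.]
```

View pics/s8.png

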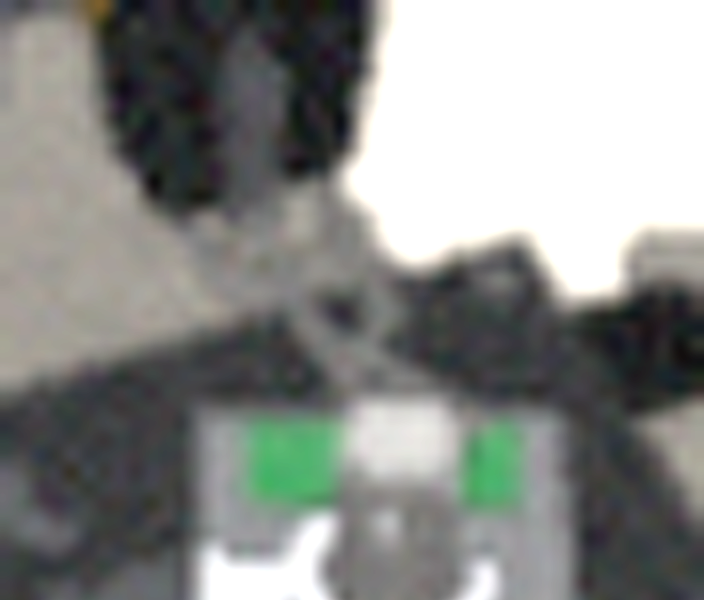

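The straight leg runs in behind the spigot top at crop (375,395), with the flare alongside to the right and no force so far. I'll continue.

```bash
python3 -m jog '[[-0.7,0,0,0,0,0,255],[-1.4,0,0,0,0,0,255],[-2.1,0,0,0,0,0,255],[-2.8,0,0,0,0,0,255],[-3.5,0,0,0,0,0,255],[-4.2,0,0,0,0,0,255],[-5,0,0,0,0,0,255],[-5.5,0,0,0,0,0,255],[-6,0,0,0,0,0,255],[-6,0,0,0,0,0,255]]'
python3 -m jog '[[-0.5,0,0,0,0,0,255],[-1,0,0,0,0,0,255],[-1.5,0,0,0,0,0,255],[-2,0,0,0,0,0,255],[-2.5,0,0,0,0,0,255],[-3,0,0,0,0,0,255],[-3.5,0,0,0,0,0,255],[-4,0,0,0,0,0,255],[-4,0,0,0,0,0,255],[-4,0,0,0,0,0,255]]' 40
```

```text
time_s: 24.65
ee_pos: [537.0, 10.1, 87.6]
ee_rot: [0.269, 3.13, 0.0]
force: [-1.5, 0.4, -0.0]
opening: 9.6
time_s: 25.65
ee_pos: [540.8, 9.4, 87.6]
ee_rot: [-0.269, -3.13, -0.0]
force: [-0.0, 0.7, -0.9]
opening: 9.6
```

```bash
python3 -m jog '[[-0.5,0,0,0,0,0,255],[-1,0,0,0,0,0,255],[-1.5,0,0,0,0,0,255],[-2,0,0,0,0,0,255],[-2.5,0,0,0,0,0,255],[-3,0,0,0,0,0,255],[-3.5,0,0,0,0,0,255],[-4,0,0,0,0,0,255],[-4,0,0,0,0,0,255],[-4,0,0,0,0,0,255]]' 40
python3 -m jog '[[-0.5,0,0,0,0,0,255],[-1,0,0,0,0,0,255],[-1.5,0,0,0,0,0,255],[-2,0,0,0,0,0,255],[-2.5,0,0,0,0,0,255],[-3,0,0,0,0,0,255],[-3.5,0,0,0,0,0,255],[-4,0,0,0,0,0,255],[-4,0,0,0,0,0,255],[-4,0,0,0,0,0,255]]' 40
```

```text
time_s: 26.65
ee_pos: [544.7, 8.9, 87.6]
ee_rot: [-0.268, -3.13, -0.0]
force: [-1.6, 1.7, -1.2]
opening: 9.4
time_s: 27.65
ee_pos: [548.5, 8.2, 87.5]
ee_rot: [-0.268, -3.13, -0.0]
force: [-2.6, 2.9, -0.5]
opening: 9.7
```

```bash
python3 -m jog '[[-0.5,0,0,0,0,0,255],[-1,0,0,0,0,0,255],[-1.5,0,0,0,0,0,255],[-2,0,0,0,0,0,255],[-2.5,0,0,0,0,0,255],[-3,0,0,0,0,0,255],[-3.5,0,0,0,0,0,255],[-4,0,0,0,0,0,255],[-4,0,0,0,0,0,255],[-4,0,0,0,0,0,255]]' 45
python3 -m jog '[[-0.5,0,0,0,0,0,255],[-1,0,0,0,0,0,255],[-1.5,0,0,0,0,0,255],[-2,0,0,0,0,0,255],[-2.5,0,0,0,0,0,255],[-3,0,0,0,0,0,255],[-3.5,0,0,0,0,0,255],[-4,0,0,0,0,0,255],[-4,0,0,0,0,0,255],[-4,0,0,0,0,0,255]]' 45
```

```text
time_s: 28.65
ee_pos: [553.9, 7.4, 87.9]
ee_rot: [0.269, 3.128, 0.001]
force: [-1.5, 3.1, -0.4]
opening: 9.5
time_s: 29.65
ee_pos: [557.6, 6.7, 87.9]
ee_rot: [0.269, 3.128, 0.001]
force: [1.5, 2.4, -0.3]
opening: 9.5
```

```bash
python3 -m jog '[[-0.5,0,0,0,0,0,255],[-1,0,0,0,0,0,255],[-1.5,0,0,0,0,0,255],[-2,0,0,0,0,0,255],[-2.5,0,0,0,0,0,255],[-3,0,0,0,0,0,255],[-3.5,0,0,0,0,0,255],[-4,0,0,0,0,0,255],[-4,0,0,0,0,0,255],[-4,0,0,0,0,0,255]]' 45
python3 -m jog '[[-0.4,0,0,0,0,0,255],[-0.8,0,0,0,0,0,255],[-1.2,0,0,0,0,0,255],[-1.6,0,0,0,0,0,255],[-2,0,0,0,0,0,255],[-2.4,0,0,0,0,0,255],[-2.8,0,0,0,0,0,255],[-3,0,0,0,0,0,255],[-3,0,0,0,0,0,255],[-3,0,0,0,0,0,255]]' 45
```

```text
time_s: 30.65
ee_pos: [561.2, 6.0, 87.7]
ee_rot: [0.269, 3.129, 0.001]
force: [2.4, 3.1, -1.2]
opening: 9.8
time_s: 31.65
ee_pos: [563.8, 5.4, 87.7]
ee_rot: [0.269, 3.13, 0.0]
force: [2.8, 2.4, -0.8]
opening: 9.6
```

```bash
python3 -m jog '[[-0.4,0,0,0,0,0,255],[-0.8,0,0,0,0,0,255],[-1.2,0,0,0,0,0,255],[-1.6,0,0,0,0,0,255],[-2,0,0,0,0,0,255],[-2.4,0,0,0,0,0,255],[-2.8,0,0,0,0,0,255],[-3,0,0,0,0,0,255],[-3,0,0,0,0,0,255],[-3,0,0,0,0,0,255]]' 45
python3 - <<'E'
from h import *
from bench import robot
go(599.7,-.8,88,80.2)
f=robot.grab_frame("scene");np.savez("s9.npz",**f)
cv2.imwrite("pics/s9.png",cv2.convertScaleAbs(crop(f,338,222,22,18,16),alpha=1.8))
E
```

```text
time_s: 32.65
ee_pos: [566.1, 4.9, 87.5]
ee_rot: [-0.269, -3.129, 0.0]
force: [1.5, 2.0, -0.4]
opening: 9.5
t 32.65 pos [566.1   4.9  87.5] F [ 1.5  2.  -0.4] op 9.5 q7 0.82 shift [-34.    0.1  -0.5] turn [-0. -0. -0.]
```

```bash
python3 -m jog '[[-0.3,0,0,0,0,0,255],[-0.6,0,0,0,0,0,255],[-0.9,0,0,0,0,0,255],[-1.2,0,0,0,0,0,255],[-1.5,0,0,0,0,0,255],[-1.8,0,0,0,0,0,255],[-2,0,0,0,0,0,255],[-2,0,0,0,0,0,255],[-2,0,0,0,0,0,255],[-2,0,0,0,0,0,255]]' 45
```

```text
time_s: 33.7
ee_pos: [566.8, 4.7, 87.3]
ee_rot: [-0.268, -3.127, 0.001]
force: [-4.4, 2.9, 2.3]
opening: 9.3
```

```bash
python3 -m jog '[[-0.2,0,0,0,0,0,255],[-0.4,0,0,0,0,0,255],[-0.6,0,0,0,0,0,255],[-0.8,0,0,0,0,0,255],[-1,0,0,0,0,0,255],[-1.2,0,0,0,0,0,255],[-1.4,0,0,0,0,0,255],[-1.5,0,0,0,0,0,255],[-1.5,0,0,0,0,0,255],[-1.5,0,0,0,0,0,255]]' 45
python3 - <<'E'
from h import *
from bench import robot
go(599.7,-.8,88,80.2)
E
```

```text
time_s: 34.7
ee_pos: [567.0, 4.7, 87.2]
ee_rot: [-0.267, -3.125, 0.001]
force: [-7.6, 4.3, 3.6]
opening: 9.4
t 34.7 pos [567.    4.7  87.2] F [-7.6  4.3  3.6] op 9.4 q7 0.82 shift [-33.1   0.1  -0.9] turn [-0.1 -0.3  0. ]
```

The clip has met its hard stop: it moved 0.2 mm for a 1.5 mm command at about 8 N. I'll relax the push, open and lift.

```bash
python3 -m jog '[[0.8,0,0,0,0,0,255],[1.6,0,0,0,0,0,255],[2.4,0,-0.3,0,0,0,255],[2.4,0,-0.3,0,0,0,255],[2.4,0,-0.3,0,0,0,255],[2.4,0,-0.3,0,0,0,230],[2.4,0,-0.3,0,0,0,200],[2.4,0,-0.3,0,0,0,150],[2.4,0,-0.3,0,0,0,120],[2.4,0,-0.3,0,0,0,120]]' 10
python3 -m jog '[[0,0,0,0,0,0,120],[0,0,0,0,0,0,120],[0,0,-5,0,0,0,120],[0,0,-15,0,0,0,120],[0,0,-30,0,0,0,120],[0,0,-50,0,0,0,120],[0,0,-80,0,0,0,120],[15,0,-110,0,0,0,120],[45,0,-130,0,0,0,120],[80,0,-140,0,0,0,120]]'
python3 -m jog '[[10,-20,0,0,0,0,120],[20,-60,0,0,0,0,120],[20,-100,0,0,0,0,120],[20,-150,0,0,0,0,120],[20,-200,0,0,0,0,120],[20,-240,0,0,0,0,120],[20,-250,0,0,0,0,120],[20,-250,0,0,0,0,120],[20,-250,0,0,0,0,120],[20,-250,0,0,0,0,120]]'
python3 - <<'E'
from h import *
from bench import robot
f=robot.grab_frame("scene");np.savez("s10.npz",**f)
g=robot.grab_frame("top");np.savez("t10.npz",**g)
t0=load("top0.npz")
def cloud(f):
    v,u=np.mgrid[:400,:640]; z=f["range_z"].astype(float)
    c=np.stack([(u-f["mtx"][0,2])/f["mtx"][0,0]*z,(v-f["mtx"][1,2])/f["mtx"][1,1]*z,z],-1)
    W=c@f["pose"][:3,:3].T+f["pose"][:3,3]; W[z==0]=np.nan; return W
# points in stage frame between z 60 and 110
for n,q in(("scene",f),("top",g)):
    W=cloud(q);a=np.radians(-9.8);X=W[...,0]-599.7;Y=W[...,1]+.8
    x=X*np.cos(a)+Y*np.sin(a);y=-X*np.sin(a)+Y*np.cos(a);z=W[...,2]
    m=(np.abs(x)<70)&(np.abs(y)<40)&(z>58)&(z<130)
    p=np.stack([x,y,z],-1)[m];print(n,len(p));
    tb=p[(p[:,0]<-20)];print("tab side n",len(tb),tb.mean(0).round(1),"zmax",np.percentile(tb[:,2],95).round(1),"x",tb[:,0].min().round(1),tb[:,0].max().round(1),"y",tb[:,1].min().round(1),tb[:,1].max().round(1)); 
    hi=tb[tb[:,2]>92];print("tab top",len(hi),hi.mean(0).round(1))
    print("far side",p[p[:,0]>14].round(0).tolist()[:20])
print(robot.sense()["time_s"],robot.sense()["force"])
E
```

```text
time_s: 35.7
ee_pos: [568.2, 4.2, 88.2]
ee_rot: [0.27, 3.129, -0.001]
force: [-0.7, 0.5, -0.9]
opening: 39.7
time_s: 36.7
ee_pos: [489.6, 18.8, 230.4]
ee_rot: [0.27, 3.125, 0.002]
force: [-0.6, 0.6, 0.2]
opening: 46.6
time_s: 37.7
ee_pos: [427.2, -222.4, 228.3]
ee_rot: [0.263, 3.13, 0.001]
force: [0.3, 0.2, 0.0]
opening: 46.6
scene 244
tab side n 92 [-29.2   1.4  88.1] zmax 105.6 x -43.2 -21.4 y -10.3 17.4
tab top 38 [-29.4   1.4 101.1]
far side [[15.0, 14.0, 76.0], [15.0, 11.0, 73.0], [16.0, 14.0, 73.0], [19.0, 15.0, 76.0], [20.0, 17.0, 76.0], [17.0, 2.0, 76.0], [17.0, 5.0, 75.0], [20.0, 14.0, 74.0], [22.0, 16.0, 75.0], [24.0, 17.0, 77.0], [25.0, 20.0, 77.0], [22.0, -1.0, 79.0], [21.0, 3.0, 76.0], [24.0, 15.0, 74.0], [27.0, 16.0, 76.0], [27.0, 19.0, 75.0], [27.0, 22.0, 75.0], [23.0, 2.0, 75.0], [26.0, 3.0, 79.0], [27.0, 19.0, 71.0]]
top 133
tab side n 45 [-33.5   2.3  83.3] zmax 104.4 x -43.6 -21.8 y -9.7 17.1
tab top 15 [-31.5   2.8 102.5]
far side [[37.0, 1.0, 71.0], [29.0, 23.0, 75.0], [30.0, 20.0, 71.0], [33.0, 4.0, 72.0], [33.0, 1.0, 72.0], [26.0, 19.0, 76.0], [29.0, 3.0, 78.0], [30.0, 0.0, 71.0], [23.0, 18.0, 75.0], [24.0, 15.0, 72.0], [26.0, 3.0, 74.0], [21.0, 18.0, 71.0], [21.0, 15.0, 72.0], [23.0, 2.0, 72.0], [18.0, 14.0, 73.0], [18.0, 11.0, 75.0], [19.0, 2.0, 78.0], [15.0, 14.0, 69.0], [15.0, 11.0, 71.0], [16.0, 4.0, 74.0]]
37.8 [ 0.75180146 -0.43070513  0.1044197 ]
```

Run:
```python
from h import *
from bench import robot
a=load("scene0.npz")["image"].astype(int);b=load("s10.npz")["image"].astype(int)
d=np.abs(a-b).mean(2)
for n,(u,v) in dict(box=(304,200),jar=(427,225),obj=(263,313),mouse=(293,347),ring=(165,315),screw=(452,170)).items(): print(n,d[v-14:v+14,u-14:u+14].mean().round(1))
f=load("s10.npz");W=None
v,u=np.mgrid[:400,:640]; z=f["range_z"].astype(float)
c=np.stack([(u-f["mtx"][0,2])/f["mtx"][0,0]*z,(v-f["mtx"][1,2])/f["mtx"][1,1]*z,z],-1)@f["pose"][:3,:3].T+f["pose"][:3,3]
for e in((627,-17),(573,17)):
    m=np.hypot(c[...,0]-e[0],c[...,1]-e[1])<9; print("carrier z",e,np.median(c[m][:,2]))
print(robot.sense()["force"].round(1)); robot.hand_in()
```

```text
box 6.6
jar 6.1
obj 5.7
mouse 5.3
ring 5.8
screw 6.5
carrier z (627, -17) 41.5812338189952
carrier z (573, 17) 77.96075041660345
[ 0.8 -0.4  0.1]
the job is handed in; nothing more can be done
```

The carrier is seated over the spigot and the clip is home in the cross hole. I released it and handed the job in at about 38 s, with the arm clear of everything.

- **Carrier:** I gripped it by the hub, lowered it over the spigot and released it. Its height on release matched the seated height, no contact force built up on the way down, and the picture afterwards showed it flat.
- **Hole height:** from the depth maps, the spigot top is at about 84 mm, so the hole middle is at about 72 mm.
- **Clip insertion:** the leg went in from the robot's side without resistance. I felt the flare ride over and the bend pull in, then it met the hard stop. The highest reading I saw was about 9.5 N in total, taken only at the end of each 1 s move.
- **Clip after release:** the depth maps show the tab upright about 31 mm from the spigot axis. The tip is about 37 mm past it, and the flare end about 20 mm to the side. All three match a fully home, slightly sprung clip.
- **Other things on the bench:** the image regions around all six bystanders changed by the same small amount (5–7 grey levels), with no sign of movement.

**Checks that did not go cleanly:**
- The last carrier height check was inconclusive. One point read 41.6 mm, where 38 mm plus the camera's usual 2.7 mm error (plus any specimen thickness) would be expected. The other read 78 mm because the clip's tab and loop hid the plate.
- I hit the 12-picture limit, so I confirmed the final state from depth and force readings, not by eye.

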